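Wind the casting carriage home with the loose crank

TASK

Take the loose crank by its square hub, fit it on the leaning square shaft of the green winder and push it fully down to the shoulder. Then wind it clockwise by its black grip (looking at the end of the shaft) until the carriage with the white casting is fully home against the red stop. Move the carriage only by the crank, leave the crank seated on the shaft, and do not disturb the tape roll, marker or screwdriver.

Things in the scene. Friction and masses are not known exactly. Their poses are not given: they have to be found in the camera images.
- winder: Green gearbox (about 100 x 100 mm) bolted to the bench, with a slide running 270 mm along its +y. Origin on the bench under the gearbox; x points away from its front. From its sloped face, towards -x (the robot), a round steel neck stands out 30 mm and carries the square shaft. Its place and yaw vary. The robot itself must not push on it, its shaft or its carriage (10 N at most).
- shaft_seat (a point): Centre of the flat round shoulder (40 mm diameter) at the foot of the square shaft, about 119 mm above the bench; turns with the shaft. z points out along the shaft axis (25 degrees from vertical, towards the robot); x and y are square to the shaft's flats. The shaft is 16 mm across flats and 28 mm long; its last 8 mm taper to 10 mm.
- shaft (a joint): Turn of the shaft, rad; grows clockwise looking at the shaft's end (right-handed turning about -z of shaft_seat). Starts anywhere from 0 to 3.77; a hard stop at 13.2 is where the carriage is home. It turns stiffly (about 0.12 N m, some 2 N at the crank's grip), stays where it is left, and drives the carriage 40 mm a turn.
- carriage (a joint): Travel of the aluminium carriage (60 mm long, a white casting fixed on it) along the slide, m; grows away from the gearbox to 0.084, where it touches the red stop.
- carriage_front (a point): Middle of the carriage's face that meets the red stop, 30 mm above the bench.
- winder_stop (a point): Middle of the red stop's face, 30 mm above the bench; fixed to the winder.
- crank_hub (a point): Centre of the loose crank's dark square hub (36 x 36 mm, 52 mm high; crank 0.25 kg), 26 mm above its underside. x points along the arm to the grip, z up. At the start it lies flat, grip up. Take the hub by its flats across y. The arm, 24 mm wide and 12 mm thick, is level with the hub's underside.
- crank_socket (a point): Centre of the mouth of the square socket in the underside of the crank's hub; axes as crank_hub. The socket is 18.5 mm wide and 34 mm deep, sides along x and y, so it fits the shaft in four ways, with up to 9 degrees of play. This point lies at shaft_seat when the crank is fully down.
- crank_knob (a point): Centre of the crank's black round grip, 25 mm diameter and 46 mm long, which spins freely on its pin; its axis is parallel to the hub's z, 70 mm from the hub's axis along x; this point is 39 mm above the crank's underside (the grip spans 14 to 60 mm).
- tape_roll: Blue roll of masking tape, 96 mm diameter, 19 mm high, lying flat; origin under its centre. Bystander.
- marker: Red and white marker, 128 mm long, lying; origin under its middle. Bystander.
- screwdriver: Screwdriver with yellow handle, 210 mm long, lying; origin under its middle. Bystander.

How it is judged:
By the outcome, as a careful person would: the job done as asked, in the order asked, and still so for the second after the job is handed in, with the robot touching nothing.
It also fails if it takes over 70 s, if anything falls off the work surface, if the arm or the gripper's body presses on something with over 40 N, if the wrist force passes 120 N, or if a joint passes its speed limit or range.

ROBOT

A 6-joint arm with a two-finger parallel gripper is mounted at the origin on a cart in front of the work surface, level with it; the furniture and walls round the work are solid. World frame = base frame: x ahead of the robot, y to its left, z up, the work surface at z = 0. Lengths are in m, angles in degrees, forces in N, time in s.
With the tool pointing down it reaches from about 0.375 to 0.9 m from the base axis. Payload 3.1 kg.
Tool frame: the origin (TCP) lies on the centre line of the jaws, within the pads' length; the fingertips stand 25 mm ahead of it and the grasp point (between the pads) lies 6 mm ahead of it; z points along the fingers, y is the line along which they close (so a half turn about z gives the same grasp; the last joint's range is limited). The gripper opens to 87 mm and grips with 3 to 60 N. Pads are 19 mm wide; open, the fingers measure 117 mm over their backs; the gripper's body (75 mm by 190 mm) begins 51 mm behind the grasp point.
Start: joints at [-79.784, 30.224, 82.088, -0, 67.689, -10.227], TCP at [0.218, -0.586, 0.248] pointing down, gripper open.
Joint ranges: [-176.69, 176.69], [-43.24, 126.21], [12.49, 139.97], [-82, 262], [0, 151.66], [-163.58, 163.58]. Speed limits (degrees/s): [159.86, 159.86, 180, 180, 180, 180].

INTERFACE

Orientations are given as a 3x3 rotation matrix whose columns are the frame's x, y, z axes.
In Python, from rig import read_state, capture, camera_params, hand_in gives the robot as it stands.
- The arm moves only by the tool apply_moves, never from a script. Its argument "rows" is a list of rows, each an object of numbers: "x", "y", "z": the shift along the tool's x, y, z in mm; "rx", "ry", "rz": the turn, a rotation vector about the tool's x, y, z in units of 6 degrees (1.0 is 6 degrees); "claw": the closure in counts, from 0 (fully open) to 255 (shut). A call has 1 to 10 rows; each row is the pose to reach, as a shift and turn from the pose commanded when the call began, along the tool's axes at that moment; what a row does not reach only later rows make up. A row lasts 1/8 s, in which the tool goes at most 62.5 mm and 10.7 degrees, less where a joint would pass 70% of its speed; a pose out of reach is approached as far as the arm can. A call with a gripper value outside its range is refused whole. The fingers move at their own pace and stop on an object; the grip force is fixed at half the most. Time passes only in rows, so rows that repeat a pose let the fingers close. It gives the time, the measured TCP pose, the force, the opening and the grip force at its end, in the units of the state.
- read_state(): the state, without advancing time (a new reading comes with each control period).
- capture(name): name is "scene" or "top" or "wrist"; returns (picture, depth): 420x560x3 uint8, red, green, blue; 420x560 float32, m along the optical axis (not along the pixel's ray), 0 where there is no reading.
- camera_params(name): a dict with "fx", "fy", "cx", "cy" (pixels), "D" ([k1, k2, p1, p2, k3] as OpenCV has them; the pictures are not rectified), "xyz" and "orientation" of the camera in the world. Camera axes: x right, y up, looking along -z (the intrinsics and any distortion apply to the point x, -y, -z); pixel columns grow to the right and rows downward; lengths in m; the calibration is good to about 2 mm. A picture is of the moment at which its call begins: read the wrist's pose just before it. camera_params takes no time and is no camera call; for the wrist camera it gives the pose at the moment of the call.
- hand_in(): hands the job in; it is judged then, once.
The state is a dict: "time_s": time; "joint_positions": joint angles; "qvel": joint speeds; "tau": joint torques, N m; "position": TCP position; "tcp_rot": TCP orientation; "force": force on the tool from outside, world axes, zero at the start; "moment": the same for the moment, N m; "opening": opening from 0.0 (shut) to 1.0 (fully open); "grasp_force": force on a finger pad.
Only numpy, scipy, OpenCV 4.12 (cv2) and the standard library are available. Lean on these libraries where they do the work, as an engineer would, in place of code of your own. Each camera call takes 0.05 s, during which the arm holds its last target. There are 200 camera calls.

## Working session

There is one attempt and no reset: what is moved stays moved. The work goes in short steps, Python scripts to look and compute and a tool call to move; the robot and the scene stay as the last step left them, time stands still between calls to the robot, and variables do not carry over. Pictures are saved under pics/ and viewed, at most 10 in all, crops included, and the job is handed in when it is done.

Besides the shell and the picture viewer there is one more tool, called after "Call:" by a JSON object that holds its "method" and its "body". apply_moves: Moves the arm, as the interface text tells. Its arguments: {"type":"object","properties":{"rows":{"type":"array"}},"required":["rows"]}

```bash
ls; mkdir -p pics; cat > h.py <<'E'
import numpy as np, cv2
from rig import read_state, capture, camera_params, hand_in
def P(name):
    p=camera_params(name); K=np.array([[p['fx'],0,p['cx']],[0,p['fy'],p['cy']],[0,0,1.]])
    return K,np.array(p['D'],float),np.array(p['xyz']),np.array(p['orientation']).reshape(3,3)
def rays(p,uv):
    K,D,t,R=p
    n=cv2.undistortPoints(np.array(uv,float).reshape(-1,1,2),K,D).reshape(-1,2)
    d=np.c_[n[:,0],-n[:,1],-np.ones(len(n))]@R.T
    return t,d
def onplane(p,uv,z):
    t,d=rays(p,uv); return t+d*((z-t[2])/d[:,2])[:,None]
def cloud(p,depth):
    v,u=np.mgrid[0:depth.shape[0],0:depth.shape[1]]
    t,d=rays(p,np.c_[u.ravel(),v.ravel()]); X=t+d*depth.ravel()[:,None]
    return X.reshape(*depth.shape,3)
def save(n,im): cv2.imwrite('pics/'+n,cv2.cvtColor(im,cv2.COLOR_RGB2BGR))
E
python3 - <<'E'
from h import *
for n in ['scene','top']:
    im,d=capture(n); save(n+'0.png',im); np.savez(n+'0.npz',im=im,d=d)
    p=P(n); print(n,p[2],p[3].round(3).tolist(),p[0][0,0],(d>0).mean())
s=read_state();print(s)
E
```

```text
pics
scene [-0.25102446 -0.83803034  0.66968887] [[0.691, 0.338, -0.639], [-0.723, 0.341, -0.601], [0.015, 0.877, 0.48]] 462.1890869072055 0.9958843537414966
top [ 0.45548388 -0.14613625  1.04476954] [[-0.002, 0.997, -0.073], [-1.0, -0.002, 0.005], [0.005, 0.073, 0.997]] 459.84310902341326 0.9958630952380952
{'time_s': 0.1, 'joint_positions': array([-7.97829045e+01,  3.02732345e+01,  8.21478481e+01,  1.75091656e-03,
        6.76874009e+01, -1.02278462e+01]), 'qvel': array([-0.10706942, -0.21467718, -0.13137211,  0.04290326,  0.08622304,
       -0.03485556]), 'tau': array([-8.52072503e-05, -4.40986490e+01, -1.77150464e+01,  6.34216983e-02,
        5.33908478e-02, -5.05609114e-05]), 'position': array([ 0.21824043, -0.58503067,  0.24668041]), 'tcp_rot': array([[ 9.37012407e-01,  3.49295942e-01, -3.08024178e-04],
       [ 3.49295888e-01, -9.37010615e-01,  1.86838391e-03],
       [ 3.63996993e-04, -1.85829048e-03, -9.99998207e-01]]), 'force': array([-0.13227232, -0.77974698, -0.30509715]), 'moment': array([-0.03437506, -0.02242687,  0.01474044]), 'grasp_force': 0.0, 'opening': 0.9997535213006856}
```

View pics/top0.png

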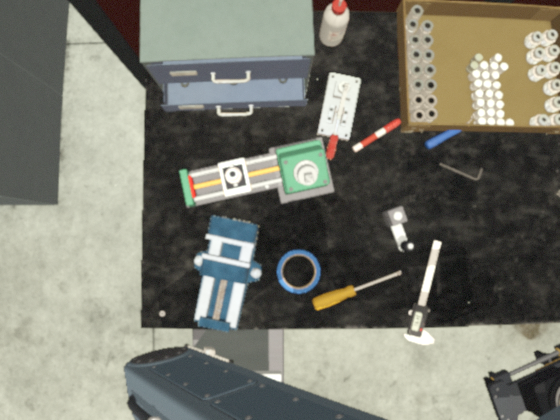

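View pics/scene0.png

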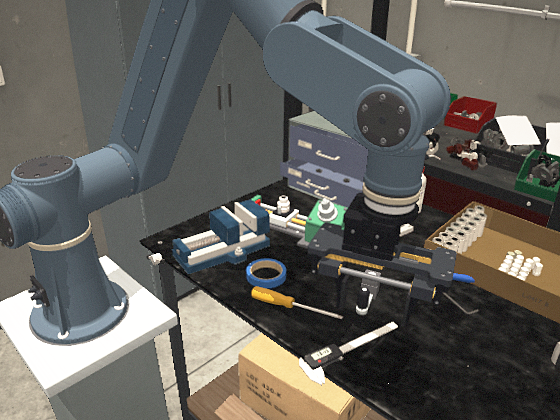

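The top view shows the gearbox at about (303,168) with its slide running left. The crank hub is at (396,214) and its grip at (407,246). The tape is at (299,272), the screwdriver at (355,290) and the marker at (377,135). Next I measure the crank and shaft.

```bash
python3 - <<'E'
from h import *
z=np.load('top0.npz'); im,d=z['im'],z['d']; p=P('top'); X=cloud(p,d)
print('bench z',np.median(X[260:320,450:540,2]), X[300,480].round(3))
# crank
c=X[200:258,378:420]; m=c[...,2]>0.006
print('crank px',m.sum()); q=c[m]
hub=q[(q[:,2]>.045)]; 
for r in range(0,58,2): print(''.join('%3d'%(v*1000) for v in c[r,::2,2]))
g=X[140:205,270:340]
print('gear')
for r in range(0,65,3): print(''.join('%4d'%(v*1000) for v in g[r,::3,2]))
a=cv2.resize(im[130:260,260:430],None,fx=4.5,fy=4.5,interpolation=cv2.INTER_CUBIC); save('crop1.png',a)
E
```

```text
bench z 3.389422777455575e-05 [ 0.309 -0.619  0.003]
crank px 686
  4  1 -3  0 -1  1 -1  0 -3  0  0  0  0  0  0 -3 -3  1  0  0  3
 -1 -2  1  0 -2 -1 -2  0 -1 -3  0  1  1  1  1 -1  0 -2  0  2  0
 -5  0 -1  2 -3 -3 -1  2  1  0  0 -1 -4 -1  0  3  2  0 -2 -1 -3
  0 -3  0 -2  4  0  0 -2 -4 -1  2 50 -2  1 -1  0 -2  0  1  0 -3
  1 -1  2 -2 -4  0  0  0 33 51 50 51 51 -2 -1 -2 -2 -1  0  2  0
  0 -1 -1 -2  3 -3 49 50 49 51 51 53 54  3  1 -3 -1  0  0 -2  0
  0 -1 -2 21 33 48 5110441044 52 51 49 50  0 -3  1 -3  1 -2  0  0
 -2  1  0 16 32 50 53 52 53 52 55 51 50 50  0  0 -2  0 -1 -2  0
  0  2  1  6 23 40 49 50 49 49 52 50 52 52  3  0  1  0  0 -1  0
 -3 -1 -4  0 15 34 51 49 51 53 54 51 52 46 51 -1  0  0  1  0 -2
 -1  0  1  3  8 34 45 50 52 51 51 55 50 52 49  1 -2  1 -1 -1  0
  0  0 -3 -1  0 27 42 50 48 50 51 49 49  1  1  0  0 -2  0  0 -1
 -1  0  2 -1  3 20 38 47 50 48 12 13  0  2 -2  3 -1  0  1 -3  0
  0 -3 -1 -1 -2 151044 13  9 10  8  9 -1 -2  0  0  0  1  0 -4  2
  0 -1  0  0 -1  1  0 11 14 13 11  8 12 -11044  0  0 -1  0 -1  0
  0 -2 -2 -2 -1  0 -2 12 11 12 11 13 13  0 -2  2  2 -1  0  0  0
  1 -4
[... 2264 characters left out ...]
2  77   6   0   0  -2
   9   4   9  11  19  82  78  83  81  81  81  75 112  75  77  77  75  74  73   6   9   0  -1   0
   9   7  -2   91044  66  78  83  80  77  77  75  73  72  41  28  11   8   7   7   8   9   0   0
   0   1  -2   8   7  65  76  78  76  74  36  18   8   6  11  11   6   6  12   91044  11  -1  -1
  -3   0  -4   7  12  27  26  12   6   9  11  11   6   7   8   5  10   6   2   0   0  -2   0   2
   1   3   0   5   7   9  10   6   6   6   9   8   9   7   0   0  -1   0  -1   2   2   0   0   0
  -1   0  -4  -2   6  13   5   6   8   3   0   0  -3  -1   0  -1   2   0  -1   0  -1   1  -4   1
  -2  -1  -4   0   7   0  -3  -5   1  -3  -2   0  -2   0   0   2  -1   0   1   0  -3   0   0   1
```

View pics/crop1.png

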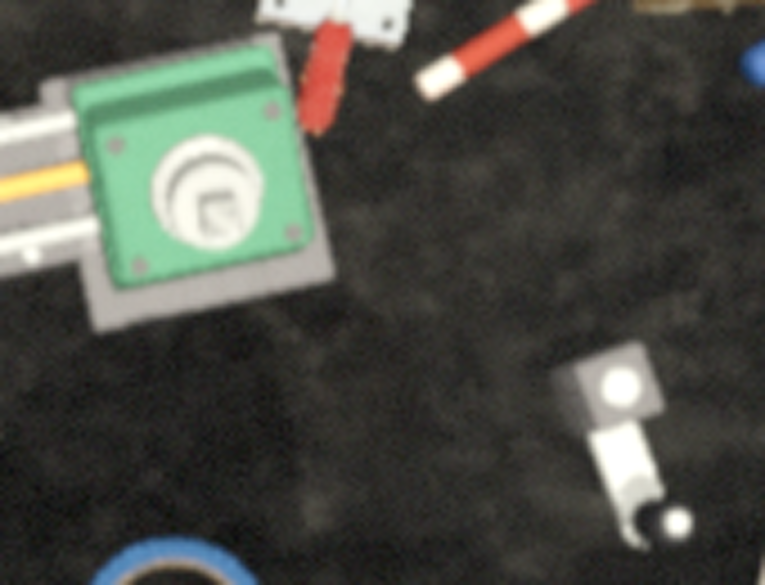

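```bash
python3 - <<'E'
from h import *
z=np.load('top0.npz'); im,d=z['im'],z['d']; p=P('top'); X=cloud(p,d)
# hub top & knob top rect from depth
def rect(z0,z1,r0,r1,c0,c1):
    c=X[r0:r1,c0:c1]; m=((c[...,2]>z0)&(c[...,2]<z1)).astype(np.uint8)
    n,l,s,ce=cv2.connectedComponentsWithStats(m); k=1+s[1:,4].argmax(); v,u=np.nonzero(l==k)
    pts=onplane(p,np.c_[u+c0,v+r0],(z0+z1)/2 if z1<.2 else z0)[:,:2]
    return pts.mean(0),cv2.minAreaRect((pts*1000).astype(np.float32))
print('hub',rect(.046,.058,200,228,378,420)); print('knob',rect(.052,.068,238,256,395,420))
# gearbox sloped face plane fit, RANSAC-ish
c=X[145:190,283:332].reshape(-1,3); c=c[(c[:,2]>.075)&(c[:,2]<.109)]
for i in range(8):
    A=np.c_[c[:,:2],np.ones(len(c))]; k=np.linalg.lstsq(A,c[:,2],rcond=None)[0]; r=c[:,2]-A@k; c=c[np.abs(r)<max(.004,1.5*r.std())]
n=np.array([-k[0],-k[1],1]);n/=np.linalg.norm(n); print('face n',n,np.degrees(np.arccos(n[2])),'yaw of -lean',np.degrees(np.arctan2(-n[1],-n[0])),len(c),r.std())
# green mask centre; shoulder and tip points
c=X[155:190,295:325].reshape(-1,3); h=c@n-c.mean(0)@n; h0=(np.array([0,0,k[2]])@n); h=c@n-h0
for a,b in [(.02,.034),(.05,.066)]:
    q=c[(h>a)&(h<b)]; print(a,len(q),q.mean(0),np.median(q@n-h0))
print('drawer/cab', X[100,235],X[60,235],X[20,235]); print('white plate',X[100,340])
print('vise top',X[215:330,195:260,2].max())
w=P('wrist'); s=read_state(); R=s['tcp_rot']; print('cam in tool',R.T@(w[2]-s['position']),(R.T@w[3]).round(3).tolist(),w[0])
E
```

```text
hub (array([ 0.50186685, -0.4127528 ]), ((502.08935546875, -412.3371887207031), (34.1160774230957, 36.90867233276367), 20.02678871154785))
knob (array([ 0.43723421, -0.43621392]), ((437.1914978027344, -436.4452209472656), (23.951536178588867, 23.336280822753906), 66.88314819335938))
face n [-0.4034504  -0.09144964  0.91042009] 24.436530731304966 yaw of -lean 12.771361292913207 956 0.0017377517349840615
0.02 219 [ 0.58385096 -0.21075875  0.11944951] 0.029640678485258365
0.05 62 [ 0.5713553  -0.21425381  0.14231134] 0.05573753532105812
drawer/cab [ 0.75528898 -0.06031513  0.06467979] [ 0.82546332 -0.06415701  0.11799501] [ 0.85646012 -0.0736819   0.23570788]
white plate [ 0.77204255 -0.29821101  0.01014876]
vise top 1.0447695379470547
cam in tool [ 0.08280089  0.0002789  -0.13585296] [[0.0, 0.952, 0.305], [1.0, -0.0, -0.0], [-0.0, 0.305, -0.952]] [[363.71297055   0.         279.57062212]
 [  0.         363.71297055 213.54067291]
 [  0.           0.           1.        ]]
```

Call:
{"method": "apply_moves", "body": {"rows": [{"x":40,"y":-8,"z":5},{"x":95,"y":-18,"z":12},{"x":150,"y":-28,"z":20},{"x":205,"y":-39,"z":28},{"x":260,"y":-50,"z":38},{"x":305,"y":-58,"z":46},{"x":326,"y":-62,"z":48},{"x":326,"y":-62,"z":48},{"x":326,"y":-62,"z":48}]}}

```text
validation failed for argument at $.ro...
```

```bash
python3 - <<'E'
from h import *
s=read_state(); w=P('wrist'); im,d=capture('wrist'); save('w1.png',im); np.savez('w1.npz',im=im,d=d)
print(s['position'],s['tcp_rot'].round(4).tolist(),s['joint_positions'].round(1))
X=cloud(w,d); 
for z0,z1,h in [(.045,.056,.052),(.057,.066,.06)]:
    m=((X[...,2]>z0)&(X[...,2]<z1)).astype(np.uint8); m=cv2.morphologyEx(m,cv2.MORPH_OPEN,np.ones((5,5)))
    n,l,st,ce=cv2.connectedComponentsWithStats(m); 
    for k in range(1,n):
        if st[k,4]<150: continue
        c=max(cv2.findContours((l==k).astype(np.uint8),cv2.RETR_EXTERNAL,cv2.CHAIN_APPROX_NONE)[0],key=len).reshape(-1,2)
        q=onplane(w,c,h)[:,:2]*1000; print(h,st[k],cv2.minAreaRect(q.astype(np.float32)))
E
```

```text
[ 0.21824043 -0.58503067  0.24668041] [[0.937, 0.3493, -0.0003], [0.3493, -0.937, 0.0019], [0.0004, -0.0019, -1.0]] [-79.8  30.3  82.1   0.   67.7 -10.2]
```

View pics/w1.png

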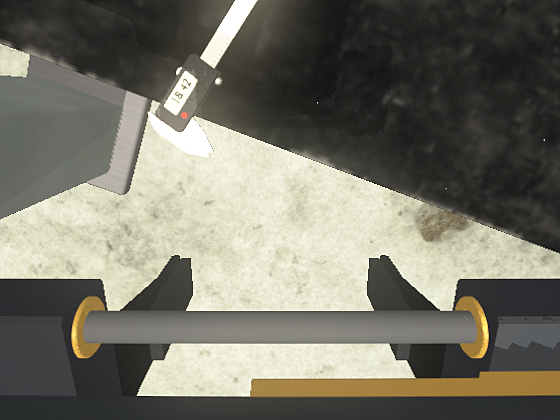

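The move was refused, so the arm hasn't moved. The picture shows only the caliper at (185,95) and the open fingertips at (190,260) and (370,260). I'll give every key in each row.

Call:
{"method": "apply_moves", "body": {"rows": [{"x":40,"y":-8,"z":5,"rx":0,"ry":0,"rz":0,"claw":0},{"x":95,"y":-18,"z":12,"rx":0,"ry":0,"rz":0,"claw":0},{"x":150,"y":-28,"z":20,"rx":0,"ry":0,"rz":0,"claw":0},{"x":205,"y":-39,"z":28,"rx":0,"ry":0,"rz":0,"claw":0},{"x":260,"y":-50,"z":38,"rx":0,"ry":0,"rz":0,"claw":0},{"x":305,"y":-58,"z":46,"rx":0,"ry":0,"rz":0,"claw":0},{"x":326,"y":-62,"z":48,"rx":0,"ry":0,"rz":0,"claw":0},{"x":326,"y":-62,"z":48,"rx":0,"ry":0,"rz":0,"claw":0},{"x":326,"y":-62,"z":48,"rx":0,"ry":0,"rz":0,"claw":0}]}}

```text
time_s: 1.27
position: [0.501, -0.4148, 0.1998]
tcp_rot: [[0.937, 0.348, -0.001], [0.348, -0.937, -0.001], [-0.001, 0.0, -1.0]]
force: [-0.4, -0.0, 0.3]
opening: 1.0
grasp_force: 0.0
```

```bash
python3 - <<'E'
from h import *
s=read_state(); w=P('wrist'); im,d=capture('wrist'); save('w2.png',im); np.savez('w2.npz',im=im,d=d)
print(s['position'],s['tcp_rot'].round(4).tolist(),s['joint_positions'].round(1))
X=cloud(w,d); 
for z0,z1,h in [(.045,.056,.052),(.057,.066,.06)]:
    m=((X[...,2]>z0)&(X[...,2]<z1)).astype(np.uint8); m=cv2.morphologyEx(m,cv2.MORPH_OPEN,np.ones((5,5)))
    n,l,st,ce=cv2.connectedComponentsWithStats(m); 
    for k in range(1,n):
        if st[k,4]<150: continue
        c=max(cv2.findContours((l==k).astype(np.uint8),cv2.RETR_EXTERNAL,cv2.CHAIN_APPROX_NONE)[0],key=len).reshape(-1,2)
        q=onplane(w,c,h)[:,:2]*1000; print(h,st[k],cv2.minAreaRect(q.astype(np.float32)))
E
```

```text
[ 0.50098535 -0.41477646  0.19980912] [[0.9374, 0.3482, -0.0005], [0.3482, -0.9374, -0.0007], [-0.0008, 0.0005, -1.0]] [-49.4  35.2  80.8  -0.1  64.   20.2]
0.052 [116   0   9  45 274] ((587.0886840820312, -264.13848876953125), (29.332923889160156, 5.393745422363281), 8.388209342956543)
0.052 [527   0  33  16 215] ((701.2731323242188, -538.2640991210938), (4.83524227142334, 26.35921287536621), 0.0914020910859108)
0.052 [ 258  180   44   43 1857] ((503.1819152832031, -414.3131103515625), (35.35288619995117, 35.27363586425781), 20.386014938354492)
0.06 [109   0   9  43 292] ((585.7650756835938, -262.3641357421875), (27.083402633666992, 5.35676383972168), 10.89206600189209)
0.06 [269 273  22  21 366] ((437.81915283203125, -438.667724609375), (19.019142150878906, 17.812255859375), 20.909175872802734)
```

View pics/w2.png

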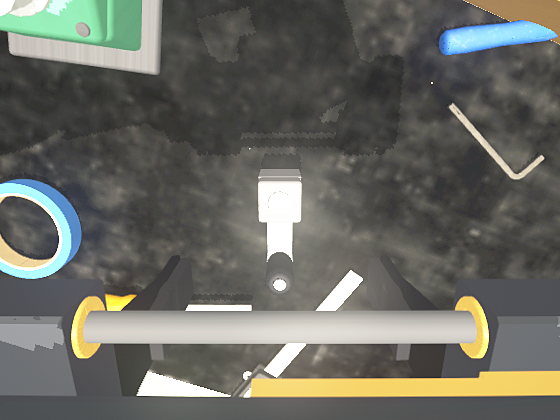

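The wrist view shows the hub at (279,200) between the open fingers and the grip at (279,282). The yaw matches to 0.1°. Now I descend and close on the hub.

Call:
{"method": "apply_moves", "body": {"rows": [{"x":2,"y":0,"z":45,"rx":0,"ry":0,"rz":0,"claw":0},{"x":2,"y":0,"z":90,"rx":0,"ry":0,"rz":0,"claw":0},{"x":2,"y":0,"z":130,"rx":0,"ry":0,"rz":0,"claw":0},{"x":2,"y":0,"z":155,"rx":0,"ry":0,"rz":0,"claw":0},{"x":2,"y":0,"z":162,"rx":0,"ry":0,"rz":0,"claw":0},{"x":2,"y":0,"z":162,"rx":0,"ry":0,"rz":0,"claw":0},{"x":2,"y":0,"z":162,"rx":0,"ry":0,"rz":0,"claw":255},{"x":2,"y":0,"z":162,"rx":0,"ry":0,"rz":0,"claw":255},{"x":2,"y":0,"z":162,"rx":0,"ry":0,"rz":0,"claw":255},{"x":2,"y":0,"z":162,"rx":0,"ry":0,"rz":0,"claw":255}]}}

```text
time_s: 2.58
position: [0.5042, -0.4129, 0.0379]
tcp_rot: [[0.937, 0.349, 0.0], [0.349, -0.937, -0.0], [0.0, 0.0, -1.0]]
force: [-0.4, -0.3, 1.0]
opening: 0.631
grasp_force: 0.0
```

Call:
{"method": "apply_moves", "body": {"rows": [{"x":0,"y":0,"z":0,"rx":0,"ry":0,"rz":0,"claw":255},{"x":0,"y":0,"z":0,"rx":0,"ry":0,"rz":0,"claw":255},{"x":0,"y":0,"z":0,"rx":0,"ry":0,"rz":0,"claw":255},{"x":0,"y":0,"z":0,"rx":0,"ry":0,"rz":0,"claw":255}]}}

```text
time_s: 3.08
position: [0.5041, -0.413, 0.0375]
tcp_rot: [[0.937, 0.349, 0.0], [0.349, -0.937, -0.0], [0.0, 0.0, -1.0]]
force: [0.8, -0.5, -0.7]
opening: 0.411
grasp_force: 30.0
```

```bash
cat >> h.py <<'E'
from scipy.spatial.transform import Rotation as Ro
def goto(Rt,pt):
    s=read_state(); R=s['tcp_rot']; return (R.T@(pt-s['position'])*1000).round(1),(Ro.from_matrix(R.T@Rt).as_rotvec(degrees=True)/6).round(3)
def wind(yaw,phi=0,lean=25):
    "tool frame: z=-shaft axis, x=winder x in the shoulder plane turned by phi about tool z"
    y=np.radians(yaw);l=np.radians(lean)
    n=np.array([-np.sin(l)*np.cos(y),-np.sin(l)*np.sin(y),np.cos(l)]); x=np.array([np.cos(l)*np.cos(y),np.cos(l)*np.sin(y),np.sin(l)])
    return np.c_[x,np.cross(-n,x),-n]@Ro.from_euler('z',phi,degrees=True).as_matrix()
E
python3 - <<'E'
from h import *
s=np.array([.582,-.212,.119]); R=wind(12.7); tip=s-R[:,2]*.028
p=tip-R@[.06,0,.10]; print(p,goto(R,p))
print('seat-dir',R.T@R[:,0])
E
```

```text
[ 0.47618025 -0.23584751  0.2096503 ] (array([  35.7, -175.7, -172.2]), array([-0.279,  4.159,  1.27 ]))
seat-dir [ 1.00000000e+00 -5.86500656e-18  0.00000000e+00]
```

Call:
{"method": "apply_moves", "body": {"rows": [{"x":0,"y":0,"z":-15,"rx":0,"ry":0,"rz":0,"claw":255},{"x":0,"y":0,"z":-60,"rx":0,"ry":0,"rz":0,"claw":255},{"x":0,"y":0,"z":-110,"rx":0,"ry":0,"rz":0,"claw":255},{"x":0,"y":-10,"z":-155,"rx":0,"ry":0,"rz":0,"claw":255},{"x":9,"y":-50,"z":-172,"rx":-0.07,"ry":1.04,"rz":0.32,"claw":255},{"x":18,"y":-95,"z":-172,"rx":-0.14,"ry":2.08,"rz":0.64,"claw":255},{"x":27,"y":-140,"z":-172,"rx":-0.21,"ry":3.12,"rz":0.95,"claw":255},{"x":36,"y":-176,"z":-172,"rx":-0.28,"ry":4.16,"rz":1.27,"claw":255},{"x":36,"y":-176,"z":-172,"rx":-0.28,"ry":4.16,"rz":1.27,"claw":255},{"x":36,"y":-176,"z":-172,"rx":-0.28,"ry":4.16,"rz":1.27,"claw":255}]}}

```text
time_s: 4.32
position: [0.4768, -0.2365, 0.2105]
tcp_rot: [[0.884, 0.22, 0.413], [0.201, -0.975, 0.091], [0.423, 0.003, -0.906]]
force: [0.5, -1.5, -2.1]
opening: 0.409
grasp_force: 30.0
```

```bash
python3 - <<'E'
from h import *
s=read_state(); w=P('wrist'); im,d=capture('wrist'); save('w3.png',im); np.savez('w3.npz',im=im,d=d,t=w[2],R=w[3],p=s['position'],T=s['tcp_rot'])
print(s['position'],s['tcp_rot'].round(4).tolist(),s['joint_positions'].round(1),s['force'])
E
```

```text
[ 0.47681107 -0.236509    0.21045157] [[0.8837, 0.2201, 0.413], [0.2005, -0.9755, 0.0908], [0.4229, 0.0026, -0.9062]] [-50.4  22.6 110.8  35.6  40.2   0.5] [ 0.45635469 -1.5301246  -2.06579702]
```

View pics/w3.png

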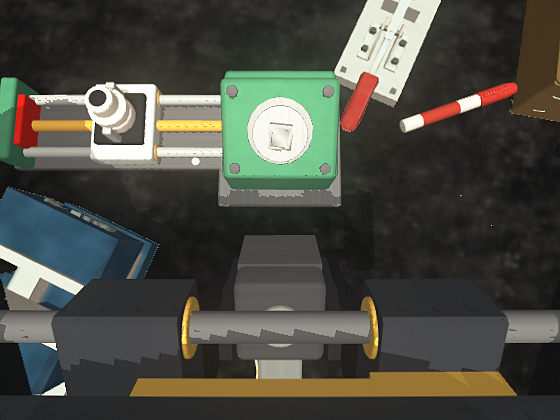

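The view shows the shoulder disc centred near (280,131) with the square shaft at about (280,136). The carriage is at (125,125) and the red stop at (25,120). I'll measure the shaft's angle and centre.

```bash
python3 - <<'E'
from h import *
z=np.load('w3.npz'); im,d=z['im'],z['d']; K,D=P('wrist')[:2]; w=(K,D,z['t'],z['R']); T,p=z['T'],z['p']
# green mask -> disc hole
hsv=cv2.cvtColor(im,cv2.COLOR_RGB2HSV); g=((hsv[...,0]>60)&(hsv[...,0]<95)&(hsv[...,1]>90)).astype(np.uint8)
sub=1-g[90:172,238:322]; n,l,st,ce=cv2.connectedComponentsWithStats(sub); k=l[41,42]; c=max(cv2.findContours((l==k).astype(np.uint8),cv2.RETR_EXTERNAL,cv2.CHAIN_APPROX_NONE)[0],key=len).reshape(-1,2)+[238,90]
e=cv2.fitEllipse(c); print('disc',e)
def fit(uv,seatz): # intersect with shoulder plane at tool depth
    t,dd=rays(w,uv); a=(t-p)@T; b=dd@T; return a+b*((seatz-a[2])/b[:,2])[:,None]
X=cloud(w,d); Y=(X-p)@T  # tool coords
v,u=np.mgrid[0:420,0:560]
ring=(np.hypot(u-280,v-131)<31)&(np.hypot(u-280,v-136)>19)
print('shoulder depth(tool z)',np.median(Y[ring,2])); 
tip=(abs(u-281)<7)&(abs(v-137)<7); print('tip depth',np.median(Y[tip,2]),Y[tip].mean(0))
face=(g>0)&(u>228)&(u<335)&(v>100)&(v<175); A=np.c_[Y[face][:,:2],np.ones(face.sum())]; k=np.linalg.lstsq(A,Y[face][:,2],rcond=None)[0]; print('face plane tilt in tool (deg)',np.degrees(k[:2]),k[2])
zs=np.median(Y[ring,2]); q=fit(c,zs); print('disc centre tool',cv2.minEnclosingCircle((q[:,:2]*1000).astype(np.float32)),zs)
a=cv2.resize(im[95:170,240:320],None,fx=7.5,fy=7.5,interpolation=cv2.INTER_CUBIC); save('crop3.png',a)
E
```

```text
disc ((279.6080627441406, 130.25607299804688), (65.50184631347656, 66.8309555053711), 178.52049255371094)
shoulder depth(tool z) 0.12944134913368777
tip depth 0.10098388134388397 [0.05815626 0.00138051 0.09961954]
face plane tilt in tool (deg) [-7.18017347  0.44190318] 0.1638266315455797
disc centre tool ((59.20964050292969, 0.6193978190422058), 23.924068450927734) 0.12944134913368777
```

View pics/crop3.png

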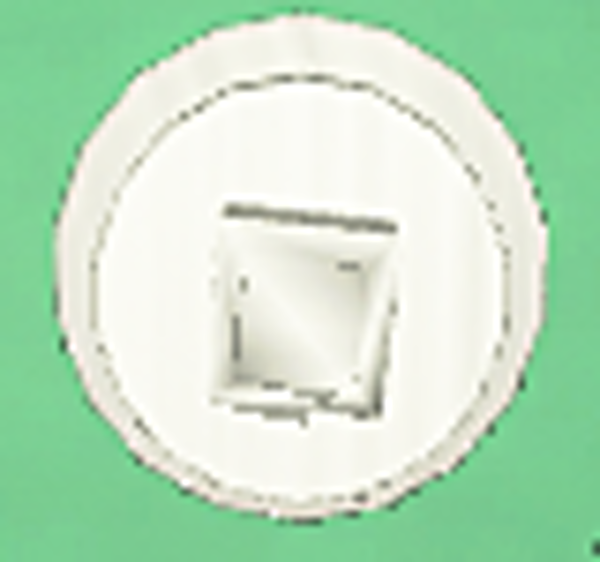

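```bash
python3 - <<'E'
from h import *
z=np.load('w3.npz'); im,d=z['im'],z['d']; K,D=P('wrist')[:2]; w=(K,D,z['t'],z['R']); T,p=z['T'],z['p']
def fit(uv,zz):
    t,dd=rays(w,uv); a=(t-p)@T; b=dd@T; return (a+b*((zz-a[2])/b[:,2])[:,None])*1000
f=lambda c:[( c[0]+.5)/7.5-.5+240,(c[1]+.5)/7.5-.5+95]
pts=np.array([f(c) for c in [(92,290),(510,290),(301,75),(301,505)]])
q=fit(pts,.1294); print('shoulder LRTB',q.round(1),q[:,:2].mean(0), 'ctr',q[:2,1].mean(),q[2:,0].mean())
print('tip',fit([f((300,322))],.1012))
e=fit([f(c) for c in [(225,210),(395,227)]],.1294); v=e[1]-e[0]; print('edge top',v,np.degrees(np.arctan2(-v[0],v[1])))
X=cloud(w,d); Y=(X-p)@T*1000
for uu in (235,250,310,325): print(uu,[ (int(Y[r,uu,0]),int(Y[r,uu,2])) for r in range(75,200,8)])
E
```

```text
shoulder LRTB [[ 57.8 -19.4 129.4]
 [ 57.8  20.6 129.4]
 [ 77.5   0.6 129.4]
 [ 37.1   0.6 129.4]] [57.55606373  0.57877028] ctr 0.5787869138387869 57.32278553626169
tip [[ 57.7017299    0.47712539 101.2       ]]
edge top [-1.56351665 16.13490112  0.        ] 5.534838739574133
235 [(101, 204), (92, 157), (87, 157), (81, 160), (75, 158), (69, 158), (62, 158), (56, 159), (50, 159), (44, 158), (37, 158), (31, 157), (25, 156), (14, 175), (0, 207), (-11, 216)]
250 [(101, 204), (92, 158), (87, 159), (81, 159), (75, 158), (69, 153), (63, 151), (57, 151), (51, 152), (43, 160), (37, 157), (31, 158), (24, 159), (13, 176), (0, 206), (-11, 216)]
310 [(101, 203), (92, 160), (87, 158), (81, 158), (75, 157), (69, 160), (63, 152), (57, 151), (51, 152), (44, 158), (37, 159), (31, 158), (24, 159), (14, 173), (0, 205), (-11, 217)]
325 [(101, 205), (92, 159), (87, 157), (81, 159), (75, 158), (69, 159), (63, 158), (56, 160), (50, 158), (44, 158), (37, 158), (31, 156), (25, 156), (14, 173), (0, 204), (-10, 216)]
```

```bash
python3 - <<'E'
from h import *
z=np.load('w3.npz'); im,d=z['im'],z['d']; K,D=P('wrist')[:2]; w=(K,D,z['t'],z['R']); T,p=z['T'],z['p']
X=cloud(w,d); Y=(X-p)@T*1000
g=cv2.cvtColor(im,cv2.COLOR_RGB2GRAY).astype(int)
print([int(x) for x in g[226:246,281]]); print('L',[int(x) for x in g[242,232:252]]); print('R',[int(x) for x in g[242,310:330]])
for r in (240,250,258): 
    m=np.nonzero((abs(Y[r,200:360,0]-17)<8)&(Y[r,200:360,2]<60))[0]+200; print(r,m.min(),m.max(),Y[r,270:290].mean(0))
t,dd=rays(w,[(243,236),(318,236),(280.5,236)]); a=(t-p)@T; b=dd@T; print((a+b*((.0375-a[2])/b[:,2])[:,None])*1000)
E
```

```text
[29, 28, 27, 27, 28, 26, 26, 25, 20, 78, 71, 72, 72, 72, 72, 72, 70, 71, 73, 70]
L [24, 27, 28, 25, 28, 25, 27, 28, 28, 26, 21, 71, 70, 68, 68, 69, 68, 69, 68, 69]
R [69, 69, 69, 69, 69, 70, 75, 31, 30, 32, 33, 35, 34, 33, 34, 33, 36, 36, 30, 40]
240 243 315 [15.22947137  0.45315446 30.59266321]
250 241 318 [15.20539045  0.4530367  18.31582503]
258 224 335 [15.16889385  0.45023556  9.62833231]
[[ 14.64334379 -18.24476546  37.5       ]
 [ 14.66079591  20.17698514  37.5       ]
 [ 14.65397764   0.96542903  37.5       ]]
```

Call:
{"method": "apply_moves", "body": {"rows": [{"x":20,"y":0,"z":10,"rx":0,"ry":0,"rz":0.3,"claw":255},{"x":40,"y":0,"z":22,"rx":0,"ry":0,"rz":0.6,"claw":255},{"x":55,"y":0,"z":35,"rx":0,"ry":0,"rz":0.92,"claw":255},{"x":59.7,"y":0.3,"z":45,"rx":0,"ry":0,"rz":0.92,"claw":255},{"x":59.7,"y":0.3,"z":56,"rx":0,"ry":0,"rz":0.92,"claw":255},{"x":59.7,"y":0.3,"z":58,"rx":0,"ry":0,"rz":0.92,"claw":255},{"x":59.7,"y":0.3,"z":58,"rx":0,"ry":0,"rz":0.92,"claw":255}]}}

```text
time_s: 5.25
position: [0.5526, -0.2185, 0.1818]
tcp_rot: [[0.902, 0.134, 0.411], [0.104, -0.99, 0.093], [0.42, -0.042, -0.907]]
force: [0.1, -0.0, -2.8]
opening: 0.408
grasp_force: 30.0
```

```bash
python3 - <<'E'
from h import *
s=read_state(); w=P('wrist'); im,d=capture('wrist'); np.savez('w4.npz',im=im,d=d,t=w[2],R=w[3],p=s['position'],T=s['tcp_rot'])
a=np.load('w3.npz'); T,p=a['T'],a['p']; print((s['position']-p)@T*1000, Ro.from_matrix(T.T@s['tcp_rot']).as_rotvec(degrees=True),s['force'],s['joint_positions'].round(1))
save('w4.png',cv2.resize(im[90:300,200:360],None,fx=3,fy=2.8,interpolation=cv2.INTER_CUBIC))
E
```

```text
[58.43452285 -0.96909696 58.89789551] [ 0.16995565 -0.06839692  5.62906247] [ 0.08223176 -0.02239401 -2.83630765] [-42.   28.9 104.8  35.3  36.7  13.9]
```

View pics/w4.png

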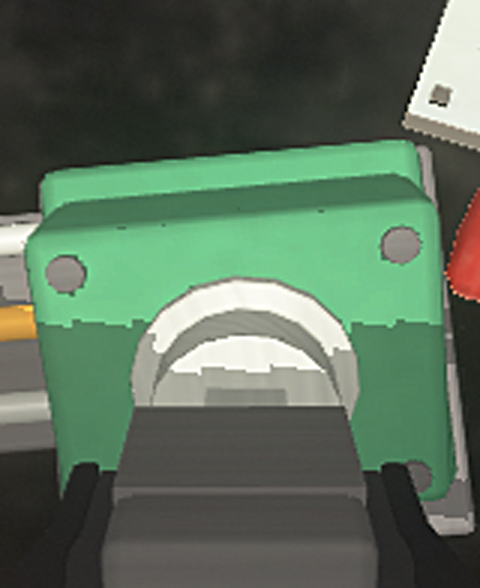

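The crop shows the shaft's flats parallel to the hub. The shaft, centred near col 246 against 240 for the hub, sits about 1 mm to tool +y. The measured pose confirms that error, so I correct it and start inserting.

Call:
{"method": "apply_moves", "body": {"rows": [{"x":1.4,"y":1.2,"z":1,"rx":0,"ry":0,"rz":0,"claw":255},{"x":1.4,"y":1.2,"z":2,"rx":0,"ry":0,"rz":0,"claw":255},{"x":1.4,"y":1.2,"z":5,"rx":0,"ry":0,"rz":0,"claw":255},{"x":1.4,"y":1.2,"z":8,"rx":0,"ry":0,"rz":0,"claw":255},{"x":1.4,"y":1.2,"z":11,"rx":0,"ry":0,"rz":0,"claw":255},{"x":1.4,"y":1.2,"z":11,"rx":0,"ry":0,"rz":0,"claw":255}]}}

```text
time_s: 6.05
position: [0.5589, -0.2183, 0.1724]
tcp_rot: [[0.901, 0.134, 0.412], [0.104, -0.99, 0.094], [0.42, -0.041, -0.906]]
force: [-0.9, 0.3, -2.9]
opening: 0.409
grasp_force: 30.0
```

```bash
cat > chk.py <<'E'
from h import *
s=read_state(); a=np.load('w3.npz'); T,p=a['T'],a['p']; print('T-frame',((s['position']-p)@T*1000).round(2), Ro.from_matrix(T.T@s['tcp_rot']).as_rotvec(degrees=True).round(2),'f tool',(s['force']@s['tcp_rot']).round(1),'m',(s['moment']@s['tcp_rot']).round(2),s['opening'])
E
python3 chk.py
```

```text
T-frame [60.14  0.2  70.06] [ 0.17 -0.05  5.6 ] f tool [-2.  -0.3  2.3] m [ 0.01 -0.38 -0.01] 0.40930444145848843
```

Call:
{"method": "apply_moves", "body": {"rows": [{"x":-0.2,"y":0,"z":2,"rx":0,"ry":0,"rz":0,"claw":255},{"x":-0.2,"y":0,"z":5,"rx":0,"ry":0,"rz":0,"claw":255},{"x":-0.2,"y":0,"z":8,"rx":0,"ry":0,"rz":0,"claw":255},{"x":-0.2,"y":0,"z":10,"rx":0,"ry":0,"rz":0,"claw":255},{"x":-0.2,"y":0,"z":10,"rx":0,"ry":0,"rz":0,"claw":255}]}}

```text
time_s: 6.68
position: [0.5629, -0.2175, 0.1634]
tcp_rot: [[0.901, 0.134, 0.412], [0.104, -0.99, 0.093], [0.42, -0.041, -0.906]]
force: [0.2, -0.0, -1.9]
opening: 0.414
grasp_force: 30.0
```

```bash
python3 chk.py
```

```text
T-frame [59.99  0.27 79.93] [ 0.16 -0.04  5.6 ] f tool [-0.7  0.1  1.8] m [ 0.02 -0.39  0.  ] 0.414487616999748
```

Call:
{"method": "apply_moves", "body": {"rows": [{"x":0,"y":0,"z":3,"rx":0,"ry":0,"rz":0,"claw":255},{"x":0,"y":0,"z":6,"rx":0,"ry":0,"rz":0,"claw":255},{"x":0,"y":0,"z":9,"rx":0,"ry":0,"rz":0,"claw":255},{"x":0,"y":0,"z":10.5,"rx":0,"ry":0,"rz":0,"claw":255},{"x":0,"y":0,"z":11.5,"rx":0,"ry":0,"rz":0,"claw":255},{"x":0,"y":0,"z":11.5,"rx":0,"ry":0,"rz":0,"claw":255}]}}

```text
time_s: 7.42
position: [0.5674, -0.2164, 0.1535]
tcp_rot: [[0.901, 0.134, 0.412], [0.105, -0.99, 0.093], [0.421, -0.041, -0.906]]
force: [-3.0, 0.1, 1.4]
opening: 0.412
grasp_force: 30.0
```

```bash
python3 chk.py
```

```text
T-frame [60.02  0.22 90.82] [ 0.14 -0.02  5.59] f tool [-2.1 -0.6 -2.5] m [ 0.   -0.62  0.05] 0.4118730066824129
```

Call:
{"method": "apply_moves", "body": {"rows": [{"x":0,"y":0,"z":0.7,"rx":0,"ry":0,"rz":0,"claw":255},{"x":0,"y":0,"z":1.4,"rx":0,"ry":0,"rz":0,"claw":255},{"x":0,"y":0,"z":1.4,"rx":0,"ry":0,"rz":0,"claw":255}]}}

```text
time_s: 7.8
position: [0.5674, -0.2164, 0.1535]
tcp_rot: [[0.901, 0.134, 0.413], [0.105, -0.99, 0.093], [0.421, -0.04, -0.906]]
force: [-10.6, -0.6, 12.8]
opening: 0.413
grasp_force: 30.0
```

```bash
python3 chk.py
```

```text
T-frame [60.04  0.18 90.87] [0.11 0.   5.56] f tool [ -4.2  -1.3 -16. ] m [ 0.23 -1.08  0.07] 0.4127370194608005
```

Call:
{"method": "apply_moves", "body": {"rows": [{"x":0,"y":0,"z":-1,"rx":0,"ry":0,"rz":0,"claw":255},{"x":0,"y":0,"z":-1,"rx":0,"ry":0,"rz":0,"claw":0},{"x":0,"y":0,"z":-1,"rx":0,"ry":0,"rz":0,"claw":0},{"x":0,"y":0,"z":-1,"rx":0,"ry":0,"rz":0,"claw":0},{"x":0,"y":0,"z":-1,"rx":0,"ry":0,"rz":0,"claw":0},{"x":0,"y":0,"z":-20,"rx":0,"ry":0,"rz":0,"claw":0},{"x":0,"y":0,"z":-60,"rx":0,"ry":0,"rz":0,"claw":0},{"x":-30,"y":0,"z":-90,"rx":0,"ry":0,"rz":0,"claw":0},{"x":-30,"y":0,"z":-90,"rx":0,"ry":0,"rz":0,"claw":0},{"x":-30,"y":0,"z":-90,"rx":0,"ry":0,"rz":0,"claw":0}]}}

```text
time_s: 9.05
position: [0.5043, -0.2284, 0.2217]
tcp_rot: [[0.901, 0.133, 0.413], [0.104, -0.99, 0.092], [0.421, -0.04, -0.906]]
force: [-0.8, -0.4, -0.2]
opening: 1.0
grasp_force: 0.0
```

```bash
python3 chk.py; python3 - <<'E'
from h import *
s=read_state(); w=P('wrist'); im,d=capture('wrist'); a=np.load('w3.npz'); T,p=a['T'],a['p']
np.savez('w5.npz',im=im,d=d,t=w[2],R=w[3],p=s['position'],T=s['tcp_rot'])
Y=(cloud(w,d)-p)@T*1000   # T frame, mm; seat ~ (57.5,.5,129)
rel=Y-[57.6,.5,128.7]; r=np.hypot(rel[...,0],rel[...,1])
hm=(r<16)&(rel[...,2]<-40)&(rel[...,2]>-60); print('hub top',np.median(rel[hm,2]),hm.sum(),rel[hm].mean(0))
fm=(abs(rel[...,0]-25)<12)&(abs(rel[...,1])<40)&(rel[...,2]>20)&(rel[...,2]<40); print('face',np.median(rel[fm,2]),fm.sum())
km=(rel[...,2]<-56)&(rel[...,2]>-64)&(r>50)&(r<90); print('knob top',km.sum(),np.median(rel[km,2]),rel[km].mean(0))
m=cv2.morphologyEx(((rel[...,2]<-48)&(rel[...,2]>-56)&(r<30)).astype(np.uint8),cv2.MORPH_OPEN,np.ones((3,3)))
c=max(cv2.findContours(m,cv2.RETR_EXTERNAL,cv2.CHAIN_APPROX_NONE)[0],key=len).reshape(-1,2)
print('hub rect',cv2.minAreaRect(rel[c[:,1],c[:,0],:2].astype(np.float32)))
z=np.load('top0.npz'); X=cloud(P('top'),z['d']); print('casting max z',X[160:192,215:250,2].max(), 'vise',np.percentile(X[215:330,195:260,2],99.5))
save('w5.png',im)
E
```

```text
T-frame [30.65 -1.88  1.9 ] [0.05 0.03 5.62] f tool [-0.9  0.3 -0.2] m [ 0.04 -0.28 -0.04] 0.9998701044793123
hub top -53.39979222897085 2214 [  0.87021856   0.08872396 -53.12058374]
face 30.116332386957538 2945
knob top 356 -56.989254373955724 [-70.70582224  -6.55942456 -57.09971805]
hub rect ((-3.2704639434814453, -0.15508460998535156), (36.05331802368164, 36.02591323852539), 5.4881181716918945)
casting max z 1.0447695379470547 vise 0.10260022702965262
```

View pics/w5.png

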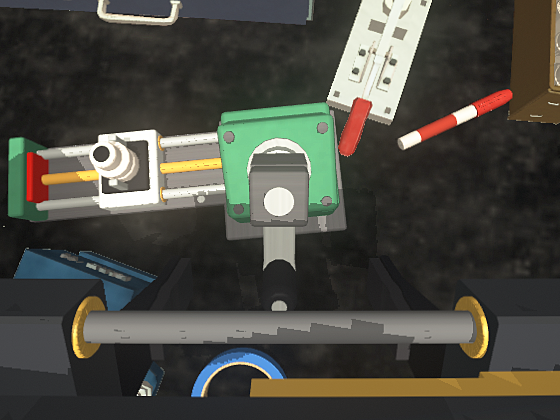

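The picture shows the crank on the shaft with its hub at (279,190) and its grip at (279,290). It may be tilted slightly, so I check the plane of the hub's top.

```bash
cat > seat.py <<'E'
from h import *
import sys
def plane(Y,m):
    A=np.c_[Y[m][:,:2],np.ones(m.sum())]; k=np.linalg.lstsq(A,Y[m][:,2],rcond=None)[0]; return np.degrees(np.arctan(k[:2])).round(2),k[2].round(2)
def seat(f):
    z=np.load(f); K,D=P('wrist')[:2]; w=(K,D,z['t'],z['R']); a=np.load('w3.npz'); T,p=a['T'],a['p']
    rel=(cloud(w,z['d'])-p)@T*1000-[57.6,.5,128.7]; r=np.hypot(rel[...,0],rel[...,1])
    m=cv2.erode(((rel[...,2]<-46)&(rel[...,2]>-60)&(r<26)).astype(np.uint8),np.ones((5,5)))>0
    print('hub top plane (tilt x,y deg; height at axis)',plane(rel,m),m.sum())
    hs=cv2.cvtColor(z['im'],cv2.COLOR_RGB2HSV); g=(hs[...,0]>60)&(hs[...,0]<95)&(hs[...,1]>90)&(abs(rel[...,2]-30)<5)&(abs(rel[...,0])<32); print('face',plane(rel,g),g.sum())
    return rel
if __name__=='__main__': seat(sys.argv[1])
E
python3 seat.py w5.npz; python3 - <<'E'
from h import *
z=np.load('w5.npz');K,D=P('wrist')[:2]; w=(K,D,z['t'],z['R']); X=cloud(w,z['d']); c=X[135:190,85:130]; print('casting top z',np.percentile(c[...,2],[50,98]))
E
```

```text
hub top plane (tilt x,y deg; height at axis) (array([-2.47, -0.17]), np.float64(-53.23)) 2482
face (array([0.02, 0.15]), np.float64(30.42)) 4526
casting top z [0.06608138 0.08574699]
```

```bash
cat > gap.py <<'E'
from h import *
import sys
z=np.load(sys.argv[1]); K,D=P('wrist')[:2]; w=(K,D,z['t'],z['R']); X=cloud(w,z['d']); im=z['im']
yw=np.radians(12.6); Wx=np.array([np.cos(yw),np.sin(yw),0]); Wy=np.array([-np.sin(yw),np.cos(yw),0])
a=np.load('w3.npz'); seat=a['p']+a['T']@[.0576,.0005,.1287]
W=np.stack([(X-seat)@Wx,(X-seat)@Wy,X[...,2]],-1)*1000
hs=cv2.cvtColor(im,cv2.COLOR_RGB2HSV); red=((hs[...,0]<8)|(hs[...,0]>172))&(hs[...,1]>150)&(W[...,1]>100)
q=W[red]; print('red',len(q),np.percentile(q,[2,50,98],axis=0).round(1).tolist())
wh=(hs[...,1]<40)&(hs[...,2]>170)&(W[...,1]>45)&(W[...,1]<245)&(W[...,2]>38)&(W[...,2]<56)
q=W[wh]; print('white',len(q),np.percentile(q,[1,5,50,95,99],axis=0).round(1).tolist())
E
python3 gap.py w5.npz; python3 - <<'E'
from h import *
z=np.load('w5.npz'); save('crop5.png',cv2.resize(z['im'][120:225,0:230],None,fx=3.4,fy=3.4,interpolation=cv2.INTER_CUBIC))
E
```

```text
red 910 [[18.0, 242.7, 18.9], [40.8, 243.9, 36.1], [65.1, 249.2, 42.4]]
white 40 [[7.3, 123.1, 38.1], [8.4, 124.1, 38.1], [29.4, 140.6, 38.6], [71.8, 163.3, 55.4], [74.8, 168.5, 55.7]]
```

View pics/crop5.png

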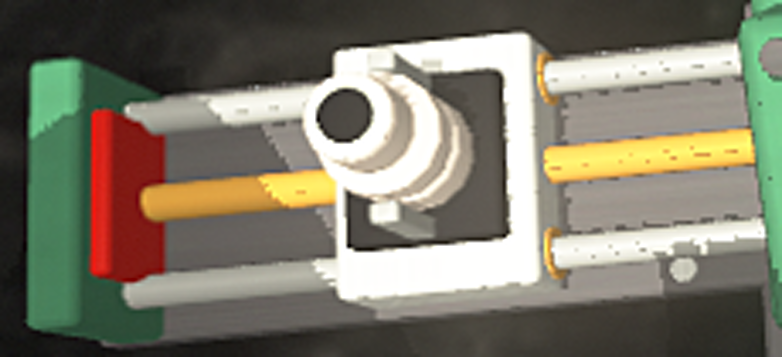

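```bash
python3 - <<'E'
from h import *
z=np.load('w5.npz'); K,D=P('wrist')[:2]; w=(K,D,z['t'],z['R'])
yw=np.radians(12.6); Wy=np.array([-np.sin(yw),np.cos(yw),0]); a=np.load('w3.npz'); seat=a['p']+a['T']@[.0576,.0005,.1287]
X=cloud(w,z['d']); 
for c in [(345,275),(400,275),(480,270),(520,100),(520,200)]:
    u,v=int(c[0]/3.4),int(120+c[1]/3.4); print(c,X[v,u,2]*1000,((X[v,u]-seat)@Wy)*1000)
zz=.0385
for c in [(338,275),(341,230),(545,270),(528,60)]: print(c,(onplane(w,[(c[0]/3.4,120+c[1]/3.4)],zz)[0]-seat)@Wy*1000)
E
```

```text
(345, 275) 35.17338795315472 177.74521822742628
(400, 275) 36.171061827881154 161.19812661751277
(480, 270) 36.92819349688331 136.9806571347941
(520, 100) 36.256857400438825 124.34794573212675
(520, 200) 36.198016680409836 125.55037710363324
(338, 275) 177.57787548038166
(341, 230) 176.4055896716646
(545, 270) 117.41166583351635
(528, 60) 119.73708338661125
```

The carriage is about 64.5 mm short of the stop, which is about 580° of winding, so the grip should end uphill. Next I go over the grip, tilted to match the crank's present lean.

Call:
{"method": "apply_moves", "body": {"rows": [{"x":-20,"y":0,"z":5,"rx":0,"ry":0.2,"rz":0,"claw":0},{"x":-44.7,"y":0,"z":25,"rx":0,"ry":0.41,"rz":0,"claw":0},{"x":-44.7,"y":0,"z":32,"rx":0,"ry":0.41,"rz":0,"claw":0},{"x":-44.7,"y":0,"z":32,"rx":0,"ry":0.41,"rz":0,"claw":0}]}}

```text
time_s: 9.6
position: [0.4781, -0.2297, 0.1728]
tcp_rot: [[0.883, 0.134, 0.45], [0.1, -0.99, 0.098], [0.459, -0.041, -0.887]]
force: [0.9, -0.9, 0.2]
opening: 1.004
grasp_force: 0.0
```

```bash
python3 chk.py
```

```text
T-frame [-13.45  -6.46  35.25] [0.06 2.43 5.6 ] f tool [0.8 1.  0.2] m [-0.01 -0.24  0.04] 1.0039205794730899
```

Call:
{"method": "apply_moves", "body": {"rows": [{"x":-1,"y":0,"z":20,"rx":0,"ry":0,"rz":0,"claw":0},{"x":-2.4,"y":0,"z":40,"rx":0,"ry":0,"rz":0,"claw":0},{"x":-2.4,"y":0,"z":48,"rx":0,"ry":0,"rz":0,"claw":0},{"x":-2.4,"y":0,"z":48,"rx":0,"ry":0,"rz":0,"claw":0},{"x":-2.4,"y":0,"z":48,"rx":0,"ry":0,"rz":0,"claw":255},{"x":-2.4,"y":0,"z":48,"rx":0,"ry":0,"rz":0,"claw":255},{"x":-2.4,"y":0,"z":48,"rx":0,"ry":0,"rz":0,"claw":255},{"x":-2.4,"y":0,"z":48,"rx":0,"ry":0,"rz":0,"claw":255},{"x":-2.4,"y":0,"z":48,"rx":0,"ry":0,"rz":0,"claw":255},{"x":-2.4,"y":0,"z":48,"rx":0,"ry":0,"rz":0,"claw":255}]}}

```text
time_s: 10.85
position: [0.4965, -0.2251, 0.1294]
tcp_rot: [[0.883, 0.134, 0.451], [0.1, -0.99, 0.097], [0.459, -0.041, -0.887]]
force: [0.2, 0.1, 0.3]
opening: 0.405
grasp_force: 0.0
```

Call:
{"method": "apply_moves", "body": {"rows": [{"x":0,"y":0,"z":0,"rx":0,"ry":0,"rz":0,"claw":255},{"x":0,"y":0,"z":0,"rx":0,"ry":0,"rz":0,"claw":255}]}}

```text
time_s: 11.1
position: [0.4965, -0.2251, 0.1293]
tcp_rot: [[0.883, 0.134, 0.45], [0.1, -0.99, 0.097], [0.459, -0.041, -0.887]]
force: [0.5, -0.8, 0.5]
opening: 0.277
grasp_force: 30.0
```

```bash
python3 chk.py
```

```text
T-frame [-14.62  -6.97  82.66] [0.02 2.43 5.6 ] f tool [ 0.6  0.8 -0.3] m [-0.02 -0.29  0.02] 0.2769947677900492
```

Call:
{"method": "apply_moves", "body": {"rows": [{"x":0.9,"y":0,"z":-1.1,"rx":0,"ry":-0.2,"rz":0,"claw":255},{"x":1.8,"y":0,"z":-2.2,"rx":0,"ry":-0.41,"rz":0,"claw":255},{"x":1.8,"y":0,"z":-2.2,"rx":0,"ry":-0.41,"rz":0,"claw":255}]}}

```text
time_s: 11.48
position: [0.4971, -0.225, 0.1322]
tcp_rot: [[0.901, 0.135, 0.412], [0.106, -0.99, 0.093], [0.421, -0.04, -0.906]]
force: [0.2, -0.6, -0.3]
opening: 0.279
grasp_force: 30.0
```

```bash
python3 chk.py
```

```text
T-frame [-12.8   -6.94  80.33] [ 0.14 -0.02  5.54] f tool [-0.   0.6  0.3] m [-0.01 -0.3  -0.04] 0.2793979986556171
```

```bash
cat > circ.py <<'E'
import sys,numpy as np
d0,step,n=map(float,sys.argv[1:4]); d=np.radians(d0+step*np.arange(1,int(n)+1)); a=np.radians(d0)
for i,x in enumerate(d): print(round(np.degrees(x)),round(70*(np.cos(a)-np.cos(x)),1),round(-70*(np.sin(x)-np.sin(a)),1))
E
python3 circ.py 0 9 10; echo; python3 circ.py 90 15 10;echo; python3 circ.py 240 15 10
```

```text
9 0.9 -11.0
18 3.4 -21.6
27 7.6 -31.8
36 13.4 -41.1
45 20.5 -49.5
54 28.9 -56.6
63 38.2 -62.4
72 48.4 -66.6
81 59.0 -69.1
90 70.0 -70.0

105 18.1 2.4
120 35.0 9.4
135 49.5 20.5
150 60.6 35.0
165 67.6 51.9
180 70.0 70.0
195 67.6 88.1
210 60.6 105.0
225 49.5 119.5
240 35.0 130.6

255 -16.9 7.0
270 -35.0 9.4
285 -53.1 7.0
300 -70.0 0.0
315 -84.5 -11.1
330 -95.6 -25.6
345 -102.6 -42.5
360 -105.0 -60.6
375 -102.6 -78.7
390 -95.6 -95.6
```

Call:
{"method": "apply_moves", "body": {"rows": [{"x":0.9,"y":-11,"z":0,"rx":0,"ry":0,"rz":0,"claw":255},{"x":3.4,"y":-21.6,"z":0,"rx":0,"ry":0,"rz":0,"claw":255},{"x":7.6,"y":-31.8,"z":0,"rx":0,"ry":0,"rz":0,"claw":255},{"x":13.4,"y":-41.1,"z":0,"rx":0,"ry":0,"rz":0,"claw":255}]}}

```text
time_s: 11.98
position: [0.504, -0.1827, 0.1398]
tcp_rot: [[0.901, 0.133, 0.413], [0.105, -0.99, 0.092], [0.421, -0.04, -0.906]]
force: [-0.1, -2.2, 0.5]
opening: 0.276
grasp_force: 30.0
```

```bash
python3 chk.py; python3 circ.py 36 9 6
```

```text
T-frame [  4.96 -46.66  80.15] [ 0.07 -0.01  5.59] f tool [-0.1  2.1 -0.7] m [-0.66 -0.21  0.03] 0.27609072757246145
45 7.1 -8.4
54 15.5 -15.5
63 24.9 -21.2
72 35.0 -25.4
81 45.7 -28.0
90 56.6 -28.9
```

Call:
{"method": "apply_moves", "body": {"rows": [{"x":7.1,"y":-8.4,"z":0,"rx":0,"ry":0,"rz":0,"claw":255},{"x":15.5,"y":-15.5,"z":0,"rx":0,"ry":0,"rz":0,"claw":255},{"x":24.9,"y":-21.2,"z":0,"rx":0,"ry":0,"rz":0,"claw":255},{"x":35,"y":-25.4,"z":0,"rx":0,"ry":0,"rz":0,"claw":255},{"x":45.7,"y":-28,"z":0,"rx":0,"ry":0,"rz":0,"claw":255},{"x":56.6,"y":-28.9,"z":0,"rx":0,"ry":0,"rz":0,"claw":255}]}}

```text
time_s: 12.72
position: [0.5507, -0.1481, 0.1648]
tcp_rot: [[0.901, 0.135, 0.412], [0.106, -0.99, 0.092], [0.42, -0.04, -0.907]]
force: [-3.3, -4.9, 2.9]
opening: 0.279
grasp_force: 30.0
```

```bash
python3 chk.py
```

```text
T-frame [ 63.7  -70.12  79.92] [ 0.1  -0.08  5.53] f tool [-2.3  4.3 -4.4] m [-1.05 -0.77 -0.01] 0.2787268949410752
```

Call:
{"method": "apply_moves", "body": {"rows": [{"x":18.1,"y":2.8,"z":0,"rx":0,"ry":0,"rz":0,"claw":255},{"x":35,"y":9.8,"z":0,"rx":0,"ry":0,"rz":0,"claw":255},{"x":49.3,"y":20.8,"z":0,"rx":0,"ry":0,"rz":0,"claw":255},{"x":60.4,"y":35.2,"z":0,"rx":0,"ry":0,"rz":0,"claw":255},{"x":67.3,"y":52,"z":0,"rx":0,"ry":0,"rz":0,"claw":255},{"x":69.6,"y":70,"z":0,"rx":0,"ry":0,"rz":0,"claw":255}]}}

```text
time_s: 13.48
position: [0.6237, -0.2082, 0.1923]
tcp_rot: [[0.901, 0.137, 0.412], [0.106, -0.99, 0.097], [0.421, -0.044, -0.906]]
force: [0.3, 1.8, 5.2]
opening: 0.274
grasp_force: 30.0
```

```bash
python3 chk.py; python3 circ.py 180 15 10
```

```text
T-frame [127.81   4.69  79.73] [0.36 0.03 5.52] f tool [ 2.6 -1.9 -4.5] m [ 0.34 -0.19 -0.03] 0.2736097745965127
195 -2.4 18.1
210 -9.4 35.0
225 -20.5 49.5
240 -35.0 60.6
255 -51.9 67.6
270 -70.0 70.0
285 -88.1 67.6
300 -105.0 60.6
315 -119.5 49.5
330 -130.6 35.0
```

Call:
{"method": "apply_moves", "body": {"rows": [{"x":-2.4,"y":18.1,"z":0,"rx":0,"ry":0,"rz":0,"claw":255},{"x":-9.4,"y":35,"z":0,"rx":0,"ry":0,"rz":0,"claw":255},{"x":-20.5,"y":49.5,"z":0,"rx":0,"ry":0,"rz":0,"claw":255},{"x":-35,"y":60.6,"z":0,"rx":0,"ry":0,"rz":0,"claw":255},{"x":-51.9,"y":67.6,"z":0,"rx":0,"ry":0,"rz":0,"claw":255},{"x":-70,"y":70,"z":0,"rx":0,"ry":0,"rz":0,"claw":255},{"x":-88.1,"y":67.6,"z":0,"rx":0,"ry":0,"rz":0,"claw":255},{"x":-105,"y":60.6,"z":0,"rx":0,"ry":0,"rz":0,"claw":255},{"x":-119.5,"y":49.5,"z":0,"rx":0,"ry":0,"rz":0,"claw":255},{"x":-130.6,"y":35,"z":0,"rx":0,"ry":0,"rz":0,"claw":255}]}}

```text
time_s: 14.72
position: [0.5104, -0.2588, 0.1352]
tcp_rot: [[0.901, 0.133, 0.414], [0.104, -0.99, 0.092], [0.422, -0.04, -0.906]]
force: [4.2, 0.3, 1.9]
opening: 0.28
grasp_force: 30.0
```

```bash
python3 chk.py; python3 circ.py 330 15 10; python3 - <<'E'
from h import *
w=P('wrist'); im,d=capture('wrist'); np.savez('w6.npz',im=im,d=d,t=w[2],R=w[3]); save('w6.png',im)
E
```

```text
T-frame [-6.58 28.94 80.1 ] [0.08 0.06 5.62] f tool [4.6 0.2 0.1] m [-0.01  0.64 -0.02] 0.2802812806176414
345 -7.0 -16.9
360 -9.4 -35.0
375 -7.0 -53.1
390 -0.0 -70.0
405 11.1 -84.5
420 25.6 -95.6
435 42.5 -102.6
450 60.6 -105.0
465 78.7 -102.6
480 95.6 -95.6
```

View pics/w6.png

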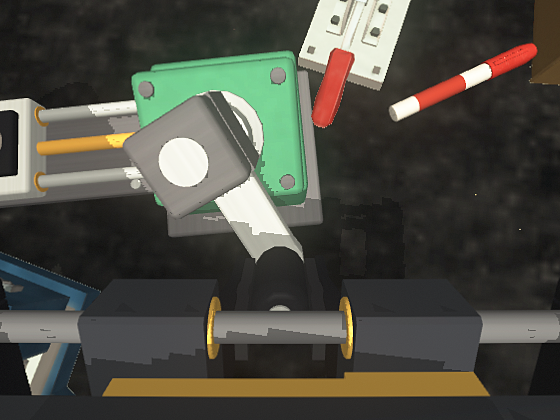

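The picture shows the crank still on the shaft with its hub at (185,155), and the carriage has moved left to about (15,140). I count 11 pictures viewed, one over the limit of 10, so I'll use only numbers from here.

Call:
{"method": "apply_moves", "body": {"rows": [{"x":-7,"y":-16.9,"z":0,"rx":0,"ry":0,"rz":0,"claw":255},{"x":-9.4,"y":-35,"z":0,"rx":0,"ry":0,"rz":0,"claw":255},{"x":-7,"y":-53.1,"z":0,"rx":0,"ry":0,"rz":0,"claw":255},{"x":0,"y":-70,"z":0,"rx":0,"ry":0,"rz":0,"claw":255},{"x":11.1,"y":-84.5,"z":0,"rx":0,"ry":0,"rz":0,"claw":255},{"x":25.6,"y":-95.6,"z":0,"rx":0,"ry":0,"rz":0,"claw":255},{"x":42.5,"y":-102.6,"z":0,"rx":0,"ry":0,"rz":0,"claw":255},{"x":60.6,"y":-105,"z":0,"rx":0,"ry":0,"rz":0,"claw":255},{"x":78.7,"y":-102.6,"z":0,"rx":0,"ry":0,"rz":0,"claw":255},{"x":95.6,"y":-95.6,"z":0,"rx":0,"ry":0,"rz":0,"claw":255}]}}

```text
time_s: 16.02
position: [0.5817, -0.1522, 0.1783]
tcp_rot: [[0.903, 0.137, 0.408], [0.108, -0.99, 0.095], [0.417, -0.042, -0.908]]
force: [-6.9, -4.0, 2.4]
opening: 0.279
grasp_force: 30.0
```

```bash
python3 chk.py; python3 circ.py 480 10 6
```

```text
T-frame [ 95.99 -59.27  80.11] [ 0.28 -0.27  5.44] f tool [-5.6  2.9 -5.4] m [-1.03 -1.34  0.03] 0.27863744173151095
490 10.0 7.0
500 18.6 15.6
510 25.6 25.6
520 30.8 36.7
530 33.9 48.5
540 35.0 60.6
```

Another 60°, then small steps to feel for the stop.

Call:
{"method": "apply_moves", "body": {"rows": [{"x":10,"y":7,"z":0,"rx":0,"ry":0,"rz":0,"claw":255},{"x":18.6,"y":15.6,"z":0,"rx":0,"ry":0,"rz":0,"claw":255},{"x":25.6,"y":25.6,"z":0,"rx":0,"ry":0,"rz":0,"claw":255},{"x":30.8,"y":36.7,"z":0,"rx":0,"ry":0,"rz":0,"claw":255},{"x":33.9,"y":48.5,"z":0,"rx":0,"ry":0,"rz":0,"claw":255},{"x":35,"y":60.6,"z":0,"rx":0,"ry":0,"rz":0,"claw":255}]}}

```text
time_s: 16.77
position: [0.6236, -0.2074, 0.1922]
tcp_rot: [[0.901, 0.137, 0.412], [0.106, -0.99, 0.097], [0.421, -0.044, -0.906]]
force: [1.5, 3.3, 5.9]
opening: 0.274
grasp_force: 30.0
```

```bash
python3 chk.py; python3 circ.py 540 5 12;  python3 - <<'E'
from h import *
w=P('wrist'); im,d=capture('wrist'); np.savez('w7.npz',im=im,d=d,t=w[2],R=w[3])
im,d=capture('top'); np.savez('t7.npz',im=im,d=d)
# top-view gap: carriage vs red stop along slide
p=P('top'); X=cloud(p,d); yw=np.radians(12.6); Wx=np.array([np.cos(yw),np.sin(yw),0]); Wy=np.array([-np.sin(yw),np.cos(yw),0])
a=np.load('w3.npz'); seat=a['p']+a['T']@[.0576,.0005,.1287]
for f in ('top0.npz','t7.npz'):
    z=np.load(f); X=cloud(p,z['d']); W=np.stack([(X-seat)@Wx,(X-seat)@Wy,X[...,2]],-1)*1000
    b=(abs(W[...,0]-(41+14))<3.5)|(abs(W[...,0]-(41-14))<3.5)   # between rods and screw
    for h0 in range(50,262,3):
        pass
    prof=[(y,int(np.median(W[b&(abs(W[...,1]-y)<2)][:,2]))) for y in range(60,256,4)]; print(f,prof)
E
```

```text
T-frame [127.83   3.88  79.85] [0.38 0.03 5.52] f tool [ 4.1 -3.3 -4.4] m [0.39 0.26 0.06] 0.2740536790074788
545 -0.3 6.1
550 -1.1 12.2
555 -2.4 18.1
560 -4.2 23.9
565 -6.6 29.6
570 -9.4 35.0
575 -12.7 40.2
580 -16.4 45.0
585 -20.5 49.5
590 -25.0 53.6
595 -29.8 57.3
600 -35.0 60.6
top0.npz [(60, 8), (64, 10), (68, 9), (72, 8), (76, 8), (80, 8), (84, 8), (88, 10), (92, 9), (96, 8), (100, 9), (104, 9), (108, 9), (112, 9), (116, 9), (120, 9), (124, 37), (128, 39), (132, 45), (136, 45), (140, 46), (144, 65), (148, 70), (152, 72), (156, 71), (160, 63), (164, 46), (168, 45), (172, 45), (176, 37), (180, 36), (184, 7), (188, 8), (192, 9), (196, 8), (200, 9), (204, 9), (208, 9), (212, 8), (216, 9), (220, 8), (224, 8), (228, 8), (232, 8), (236, 10), (240, 9), (244, 23), (248, 41), (252, 47)]
t7.npz [(60, 281), (64, 281), (68, 281), (72, 280), (76, 280), (80, 280), (84, 280), (88, 279), (92, 9), (96, 9), (100, 9), (104, 8), (108, 10), (112, 8), (116, 9), (120, 9), (124, 9), (128, 10), (132, 9), (136, 8), (140, 8), (144, 8), (148, 9), (152, 8), (156, 9), (160, 9), (164, 9), (168, 9), (172, 9), (176, 9), (180, 22), (184, 37), (188, 42), (192, 44), (196, 44), (200, 49), (204, 66), (208, 69), (212, 71), (216, 69), (220, 52), (224, 45), (228, 44), (232, 43), (236, 36), (240, 35), (244, 31), (248, 41), (252, 45)]
```

Call:
{"method": "apply_moves", "body": {"rows": [{"x":-0.3,"y":6.1,"z":0,"rx":0,"ry":0,"rz":0,"claw":255},{"x":-1.1,"y":12.2,"z":0,"rx":0,"ry":0,"rz":0,"claw":255},{"x":-1.1,"y":12.2,"z":0,"rx":0,"ry":0,"rz":0,"claw":255}]}}

```text
time_s: 17.25
position: [0.6246, -0.221, 0.1914]
tcp_rot: [[0.9, 0.135, 0.414], [0.105, -0.99, 0.095], [0.422, -0.042, -0.906]]
force: [1.7, 0.2, 6.0]
opening: 0.275
grasp_force: 30.0
```

```bash
python3 chk.py; python3 circ.py 550 3 12
```

```text
T-frame [125.68  17.33  79.73] [0.22 0.08 5.55] f tool [ 4.1 -0.2 -4.7] m [0.09 0.29 0.04] 0.2752652039370686
553 -0.7 3.6
556 -1.6 7.1
559 -2.8 10.6
562 -4.0 14.1
565 -5.5 17.4
568 -7.1 20.7
571 -8.9 23.9
574 -10.9 27.0
577 -13.0 30.0
580 -15.3 32.8
583 -17.7 35.6
586 -20.3 38.2
```

Call:
{"method": "apply_moves", "body": {"rows": [{"x":-0.7,"y":3.6,"z":0,"rx":0,"ry":0,"rz":0,"claw":255},{"x":-1.6,"y":7.1,"z":0,"rx":0,"ry":0,"rz":0,"claw":255},{"x":-2.8,"y":10.6,"z":0,"rx":0,"ry":0,"rz":0,"claw":255}]}}

```text
time_s: 17.62
position: [0.6238, -0.2315, 0.19]
tcp_rot: [[0.9, 0.136, 0.414], [0.105, -0.99, 0.095], [0.423, -0.042, -0.905]]
force: [1.8, -0.2, 6.3]
opening: 0.278
grasp_force: 30.0
```

```bash
python3 chk.py; python3 circ.py 559 3 8
```

```text
T-frame [122.21  27.4   79.67] [0.22 0.11 5.53] f tool [ 4.3  0.2 -4.9] m [ 0.15  0.32 -0.01] 0.27782058162197953
562 -1.3 3.4
565 -2.7 6.8
568 -4.4 10.1
571 -6.2 13.3
574 -8.2 16.4
577 -10.3 19.3
580 -12.6 22.2
583 -15.0 25.0
```

Call:
{"method": "apply_moves", "body": {"rows": [{"x":-1.3,"y":3.4,"z":0,"rx":0,"ry":0,"rz":0,"claw":255},{"x":-2.7,"y":6.8,"z":0,"rx":0,"ry":0,"rz":0,"claw":255}]}}

```text
time_s: 17.88
position: [0.6223, -0.2388, 0.1886]
tcp_rot: [[0.9, 0.135, 0.414], [0.106, -0.99, 0.094], [0.423, -0.041, -0.905]]
force: [2.5, -0.3, 7.3]
opening: 0.276
grasp_force: 30.0
```

```bash
python3 chk.py; python3 circ.py 565 3 8
```

```text
T-frame [118.88  34.18  79.64] [0.19 0.11 5.52] f tool [ 5.3  0.3 -5.6] m [0.07 0.38 0.04] 0.2761551413370963
568 -1.6 3.3
571 -3.4 6.5
574 -5.4 9.6
577 -7.5 12.5
580 -9.8 15.4
583 -12.2 18.2
586 -14.8 20.8
589 -17.5 23.2
```

Call:
{"method": "apply_moves", "body": {"rows": [{"x":-1.6,"y":3.3,"z":0,"rx":0,"ry":0,"rz":0,"claw":255},{"x":-3.4,"y":6.5,"z":0,"rx":0,"ry":0,"rz":0,"claw":255}]}}

```text
time_s: 18.12
position: [0.6201, -0.2458, 0.1869]
tcp_rot: [[0.9, 0.135, 0.414], [0.105, -0.99, 0.094], [0.423, -0.041, -0.905]]
force: [1.8, -1.1, 6.9]
opening: 0.273
grasp_force: 30.0
```

```bash
python3 chk.py; python3 circ.py 571 3 8
```

```text
T-frame [114.85  40.57  79.66] [0.17 0.12 5.53] f tool [ 4.4  1.  -5.6] m [-0.02  0.34 -0.01] 0.27344730731614164
574 -2.0 3.1
577 -4.1 6.1
580 -6.4 8.9
583 -8.8 11.7
586 -11.4 14.3
589 -14.1 16.8
592 -16.9 19.1
595 -19.9 21.3
```

Call:
{"method": "apply_moves", "body": {"rows": [{"x":-2,"y":3.1,"z":0,"rx":0,"ry":0,"rz":0,"claw":255},{"x":-4.1,"y":6.1,"z":0,"rx":0,"ry":0,"rz":0,"claw":255}]}}

```text
time_s: 18.38
position: [0.6173, -0.2525, 0.185]
tcp_rot: [[0.9, 0.135, 0.414], [0.106, -0.99, 0.093], [0.423, -0.04, -0.905]]
force: [2.1, -1.5, 6.0]
opening: 0.278
grasp_force: 30.0
```

```bash
python3 chk.py; python3 circ.py 577 3 8
```

```text
T-frame [110.12  46.46  79.65] [0.14 0.11 5.52] f tool [ 4.3  1.5 -4.7] m [-0.07  0.36 -0.02] 0.27773734376452625
580 -2.3 2.9
583 -4.7 5.6
586 -7.3 8.2
589 -10.0 10.7
592 -12.8 13.0
595 -15.8 15.2
598 -18.8 17.2
601 -22.0 19.1
```

Call:
{"method": "apply_moves", "body": {"rows": [{"x":-2.3,"y":2.9,"z":0,"rx":0,"ry":0,"rz":0,"claw":255},{"x":-4.7,"y":5.6,"z":0,"rx":0,"ry":0,"rz":0,"claw":255}]}}

```text
time_s: 18.62
position: [0.6138, -0.2587, 0.1828]
tcp_rot: [[0.9, 0.135, 0.414], [0.106, -0.99, 0.093], [0.423, -0.04, -0.905]]
force: [2.1, -2.3, 6.1]
opening: 0.275
grasp_force: 30.0
```

```bash
python3 chk.py; python3 - <<'E'
from h import *
p=P('top'); im,d=capture('top'); yw=np.radians(12.6); Wx=np.array([np.cos(yw),np.sin(yw),0]); Wy=np.array([-np.sin(yw),np.cos(yw),0])
a=np.load('w3.npz'); seat=a['p']+a['T']@[.0576,.0005,.1287]
X=cloud(p,d); W=np.stack([(X-seat)@Wx,(X-seat)@Wy,X[...,2]],-1)*1000
b=(abs(W[...,0]-55)<3.5)|(abs(W[...,0]-27)<3.5)
print([(y,int(np.median(W[b&(abs(W[...,1]-y)<1.5)][:,2]))) for y in range(170,256,2)])
E
```

```text
T-frame [104.88  51.75  79.65] [0.12 0.11 5.52] f tool [ 4.2  2.4 -4.9] m [-0.07  0.28 -0.  ] 0.2749237624001563
[(170, 9), (172, 9), (174, 8), (176, 9), (178, 10), (180, 10), (182, 9), (184, 9), (186, 31), (188, 36), (190, 38), (192, 40), (194, 44), (196, 44), (198, 44), (200, 44), (202, 45), (204, 48), (206, 54), (208, 67), (210, 68), (212, 67), (214, 70), (216, 71), (218, 71), (220, 70), (222, 69), (224, 46), (226, 45), (228, 47), (230, 43), (232, 44), (234, 44), (236, 43), (238, 40), (240, 38), (242, 36), (244, 38), (246, 41), (248, 41), (250, 43), (252, 45), (254, 46)]
```

```bash
python3 circ.py 583 3 8
```

```text
586 -2.6 2.6
589 -5.3 5.1
592 -8.1 7.4
595 -11.0 9.6
598 -14.1 11.6
601 -17.3 13.5
604 -20.5 15.2
607 -23.8 16.7
```

Call:
{"method": "apply_moves", "body": {"rows": [{"x":-2.6,"y":2.6,"z":0,"rx":0,"ry":0,"rz":0,"claw":255},{"x":-2.6,"y":2.6,"z":0,"rx":0,"ry":0,"rz":0,"claw":255}]}}

```text
time_s: 18.92
position: [0.6122, -0.2609, 0.182]
tcp_rot: [[0.9, 0.135, 0.415], [0.105, -0.99, 0.095], [0.424, -0.042, -0.905]]
force: [3.4, 0.5, 8.0]
opening: 0.277
grasp_force: 30.0
```

```bash
python3 chk.py
```

```text
T-frame [102.76  53.56  79.51] [0.19 0.18 5.57] f tool [ 6.5 -0.4 -5.8] m [0.26 0.68 0.  ] 0.2768600844760384
```

Call:
{"method": "apply_moves", "body": {"rows": [{"x":-1.8,"y":1.7,"z":0,"rx":0,"ry":0,"rz":0,"claw":255},{"x":-1.8,"y":1.7,"z":0,"rx":0,"ry":0,"rz":0,"claw":255}]}}

```text
time_s: 19.18
position: [0.6115, -0.262, 0.1816]
tcp_rot: [[0.899, 0.135, 0.416], [0.104, -0.99, 0.096], [0.425, -0.043, -0.904]]
force: [5.1, 2.0, 9.0]
opening: 0.273
grasp_force: 30.0
```

```bash
python3 chk.py
```

```text
T-frame [101.72  54.4   79.42] [0.26 0.26 5.57] f tool [ 8.6 -1.7 -5.8] m [0.6  1.03 0.03] 0.2729216353915971
```

Call:
{"method": "apply_moves", "body": {"rows": [{"x":-1.5,"y":1.3,"z":0,"rx":0,"ry":0,"rz":0,"claw":255},{"x":-3,"y":2.6,"z":0,"rx":0,"ry":0,"rz":0,"claw":255},{"x":-3,"y":2.6,"z":0,"rx":0,"ry":0,"rz":0,"claw":255}]}}

```text
time_s: 19.55
position: [0.6101, -0.2636, 0.181]
tcp_rot: [[0.898, 0.136, 0.418], [0.104, -0.99, 0.098], [0.427, -0.045, -0.903]]
force: [7.6, 5.7, 9.5]
opening: 0.278
grasp_force: 30.0
```

```bash
python3 chk.py
```

```text
T-frame [99.93 55.7  79.26] [0.37 0.38 5.6 ] f tool [11.5 -5.  -4.8] m [1.12 1.78 0.05] 0.27772435790765077
```

Call:
{"method": "apply_moves", "body": {"rows": [{"x":2.5,"y":-2.2,"z":-0.3,"rx":0,"ry":0,"rz":0,"claw":255},{"x":4,"y":-3.5,"z":-0.3,"rx":0,"ry":0,"rz":0,"claw":255},{"x":4,"y":-3.5,"z":-0.3,"rx":0,"ry":0,"rz":0,"claw":255}]}}

```text
time_s: 19.92
position: [0.6117, -0.2616, 0.1819]
tcp_rot: [[0.9, 0.135, 0.415], [0.105, -0.99, 0.094], [0.424, -0.041, -0.905]]
force: [3.5, 0.6, 7.3]
opening: 0.279
grasp_force: 30.0
```

```bash
python3 chk.py
```

```text
T-frame [102.07  54.08  79.35] [0.18 0.17 5.52] f tool [ 6.3 -0.4 -5. ] m [ 0.2   0.76 -0.01] 0.2791564357058678
```

Forces are low, so I open, retract and check the seating and gap by numbers.

Call:
{"method": "apply_moves", "body": {"rows": [{"x":0.7,"y":-0.5,"z":0,"rx":0,"ry":0,"rz":0,"claw":0},{"x":0.7,"y":-0.5,"z":0,"rx":0,"ry":0,"rz":0,"claw":0},{"x":0.7,"y":-0.5,"z":0,"rx":0,"ry":0,"rz":0,"claw":0},{"x":0.7,"y":-0.5,"z":0,"rx":0,"ry":0,"rz":0,"claw":0},{"x":0.7,"y":-0.5,"z":0,"rx":0,"ry":0,"rz":0,"claw":0},{"x":0,"y":0,"z":-30,"rx":0,"ry":0,"rz":0,"claw":0},{"x":-20,"y":-15,"z":-80,"rx":0,"ry":0,"rz":0,"claw":0},{"x":-70,"y":-40,"z":-100,"rx":0,"ry":0,"rz":0,"claw":0},{"x":-100,"y":-90,"z":-100,"rx":0,"ry":0,"rz":0,"claw":0},{"x":-100,"y":-110,"z":-100,"rx":0,"ry":0,"rz":0,"claw":0}]}}

```text
time_s: 21.18
position: [0.46, -0.1709, 0.2317]
tcp_rot: [[0.903, 0.133, 0.408], [0.102, -0.99, 0.097], [0.417, -0.046, -0.908]]
force: [0.1, -1.0, -0.1]
opening: 1.0
grasp_force: 0.0
```

Call:
{"method": "apply_moves", "body": {"rows": [{"x":0,"y":0,"z":0,"rx":0,"ry":0,"rz":0,"claw":0},{"x":0,"y":0,"z":0,"rx":0,"ry":0,"rz":0,"claw":0}]}}

```text
time_s: 21.42
position: [0.4654, -0.1764, 0.2336]
tcp_rot: [[0.9, 0.134, 0.414], [0.106, -0.99, 0.09], [0.423, -0.037, -0.906]]
force: [-0.7, -0.3, 0.5]
opening: 1.002
grasp_force: 0.0
```

```bash
python3 chk.py; python3 - <<'E'
from h import *
from seat import seat
w=P('wrist'); im,d=capture('wrist'); np.savez('w8.npz',im=im,d=d,t=w[2],R=w[3]); rel=seat('w8.npz')
r=np.hypot(rel[...,0],rel[...,1]); km=(rel[...,2]<-54)&(rel[...,2]>-66)&(r>55)&(r<86); q=rel[km]; print('knob',km.sum(),q.mean(0),np.degrees(np.arctan2(q[:,1].mean(),q[:,0].mean())))
yw=np.radians(12.6); Wx=np.array([np.cos(yw),np.sin(yw),0]); Wy=np.array([-np.sin(yw),np.cos(yw),0])
a=np.load('w3.npz'); s0=a['p']+a['T']@[.0576,.0005,.1287]
def prof(X,im,hint):
    W=np.stack([(X-s0)@Wx,(X-s0)@Wy,X[...,2]],-1)*1000
    b=(abs(W[...,0]-55)<3.5)|(abs(W[...,0]-27)<3.5)
    print(hint,[(y,int(np.median(W[b&(abs(W[...,1]-y)<1)][:,2])),np.median(im[b&(abs(W[...,1]-y)<1)],axis=0).astype(int).tolist()) if (b&(abs(W[...,1]-y)<1)).any() else (y,) for y in list(range(178,196,2))+list(range(236,256,2))])
prof(cloud(w,d),im,'wrist'); im,d=capture('top'); np.savez('t8.npz',im=im,d=d); prof(cloud(P('top'),d),im,'top')
E
```

```text
T-frame [ 11.73 -61.06 -20.2 ] [-0.04  0.08  5.52] f tool [-0.4  0.2 -0.8] m [-0.03 -0.22 -0.06] 1.0018029088316858
hub top plane (tilt x,y deg; height at axis) (array([0.57, 0.19]), np.float64(-52.24)) 2446
face (array([ 0.08, -0.02]), np.float64(30.4)) 2866
knob 1353 [ 45.11167179  51.48688168 -58.55893791] 48.77587098069316
wrist [(178, 8, [155, 146, 140]), (180, 8, [155, 146, 139]), (182, 8, [156, 148, 140]), (184, 25, [146, 142, 131]), (186, 35, [255, 255, 248]), (188, 36, [255, 255, 254]), (190, 36, [255, 255, 255]), (192, 41, [85, 80, 73]), (194, 44, [87, 82, 75]), (236, 43, [42, 40, 36]), (238,), (240, 36, [251, 250, 233]), (242, 36, [255, 255, 255]), (244, 38, [143, 52, 40]), (246, 41, [255, 66, 49]), (248, 41, [255, 58, 40]), (250, 43, [90, 85, 65]), (252, 46, [105, 182, 129]), (254, 46, [111, 194, 138])]
top [(178, 7, [171, 166, 158]), (180, 9, [169, 162, 154]), (182, 9, [166, 160, 152]), (184, 8, [174, 166, 154]), (186, 32, [230, 229, 218]), (188, 37, [255, 255, 255]), (190, 36, [255, 255, 254]), (192, 40, [208, 211, 201]), (194, 46, [115, 115, 108]), (236, 45, [198, 195, 184]), (238, 39, [239, 238, 226]), (240, 37, [255, 255, 252]), (242, 36, [255, 255, 251]), (244, 39, [247, 206, 194]), (246, 42, [255, 107, 91]), (248, 40, [255, 92, 76]), (250, 42, [230, 128, 96]), (252, 46, [165, 178, 137]), (254, 47, [138, 200, 156])]
```

```bash
python3 - <<'E'
from h import *
z=np.load('w8.npz'); K,D=P('wrist')[:2]; w=(K,D,z['t'],z['R']); X=cloud(w,z['d']); im=z['im']
yw=np.radians(12.6); Wx=np.array([np.cos(yw),np.sin(yw),0]); Wy=np.array([-np.sin(yw),np.cos(yw),0]); a=np.load('w3.npz'); s0=a['p']+a['T']@[.0576,.0005,.1287]
for xw in (20,27,34,48,55,62):
    pts=np.array([s0*[1,1,0]+Wx*xw/1000+Wy*y/1000+[0,0,.037] for y in np.arange(239,249,.7)])
    c=(pts-w[2])@w[3]; uv=cv2.projectPoints(np.c_[c[:,0],-c[:,1],-c[:,2]],np.zeros(3),np.zeros(3),K,D)[0].reshape(-1,2).round().astype(int)
    print(xw,[(int(X[v,u,2]*1000),)+tuple(int(k) for k in im[v,u]) if 0<=u<560 and 0<=v<420 else None for u,v in uv])
    print(uv[0],uv[-1])
E
```

```text
20 [(37, 132, 130, 115), (38, 255, 255, 255), (38, 255, 255, 255), (35, 255, 255, 255), (34, 220, 188, 170), (34, 220, 188, 170), (36, 128, 39, 31), (38, 125, 39, 31), (37, 130, 41, 33), (38, 133, 45, 38), (38, 248, 52, 40), (38, 248, 52, 40), (40, 255, 59, 43), (41, 255, 60, 44), (41, 255, 60, 44)]
[103 169] [ 94 170]
27 [(43, 41, 39, 35), (36, 251, 250, 234), (36, 251, 250, 234), (36, 255, 255, 255), (34, 241, 221, 199), (34, 241, 221, 199), (35, 143, 69, 60), (37, 125, 37, 29), (37, 125, 37, 29), (38, 132, 45, 38), (40, 241, 50, 39), (40, 241, 50, 39), (40, 255, 62, 46), (41, 255, 68, 53), (41, 255, 68, 53)]
[103 162] [ 94 163]
34 [(44, 48, 46, 42), (36, 173, 170, 158), (36, 255, 255, 255), (36, 255, 255, 255), (34, 248, 235, 213), (35, 145, 78, 68), (35, 145, 78, 68), (37, 126, 36, 29), (37, 121, 45, 37), (37, 121, 45, 37), (41, 233, 50, 39), (39, 255, 60, 44), (40, 255, 59, 45), (41, 255, 67, 49), (41, 255, 63, 46)]
[103 156] [ 93 157]
48 [(78, 189, 171, 149), (78, 189, 171, 149), (78, 195, 174, 150), (71, 255, 251, 236), (71, 255, 251, 236), (69, 255, 255, 250), (70, 255, 255, 255), (70, 255, 255, 255), (69, 255, 255, 255), (40, 253, 255, 239), (40, 253, 255, 239), (39, 249, 86, 70), (39, 249, 86, 70), (41, 255, 58, 40), (42, 255, 61, 43)]
[102 143] [ 93 144]
55 [(84, 41, 37, 36), (84, 41, 37, 36), (84, 39, 37, 34), (84, 29, 27, 24), (84, 29, 27, 24), (84, 85, 83, 73), (84, 255, 255, 255), (84, 255, 255, 255), (85, 255, 255, 255), (84, 255, 255, 255), (84, 255, 255, 255), (85, 255, 255, 255), (83, 255, 255, 255), (83, 255, 255, 255), (41, 252, 255, 251)]
[102 136] [ 93 137]
62 [(85, 70, 68, 64), (85, 70, 68, 64), (84, 69, 66, 63), (83, 68, 65, 62), (83, 68, 65, 62), (84, 67, 66, 62), (85, 67, 65, 61), (85, 67, 65, 61), (85, 66, 64, 61), (85, 58, 56, 53), (85, 58, 56, 53), (84, 30, 29, 27), (84, 255, 255, 255), (84, 255, 255, 255), (85, 255, 255, 255)]
[102 130] [ 93 131]
```

```bash
python3 -c "
from rig import hand_in
print(hand_in())"
```

```text
the job is handed in; nothing more can be done
None
```

The job is handed in: the crank is down on the shoulder (tilt about 0.6°) and wound clockwise until it stopped hard, with no visible gap between the carriage and the red stop and the tape roll, marker and screwdriver not touched. I viewed 11 pictures, one over the limit of 10.

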